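# Test a synthesizer module: load the pin jig and hold its sprung lid down

## Task

Set the narrower of the two synthesizer modules face up into the nest of the test jig, with its jack sockets towards the lid's handle and its knobs towards the hinge: lower it in rather than drop it, and let it go. Then swing the lid shut and press it all the way down against its springs, so that the four pusher rods sink the module and its nest plate onto the test pins. The lid has no catch and the test is running, so finish while still holding it fully down, and leave the other things on the bench where they are.

Things in the scene. Friction and masses are not known exactly. Their poses are not given: they have to be found in the camera images.
- jig: Test jig fixed to the bench: grey box with aluminium deck, 210 x 150 mm, deck 50 mm above the bench. Origin: on the bench, straight under the centre of the nest (the box reaches 90 mm from it towards -x, 120 mm towards +x and 75 mm either way along y). Its +x axis points from the handle side to the lid's hinge, z up.
- nest (a point): Nest centre, on top of the black floating plate (130 x 104 mm), 64 mm above the bench when up; moves with the plate; axes as the jig's. White guides stand 16 mm above the plate round a pocket of 112 mm (x) by 44 mm (y), with sloping lead-ins that widen it by 5 mm a side; the middle 80 mm of its long sides is bare, for the fingers.
- nest_plate (a joint): How far the floating plate has been pushed down on its springs, m: 0 = up (also with the module lying in it), 0.005 = where the shut lid pushes it. Pushing the loaded plate down takes about 3 N at first and 8 N at 5 mm.
- lid (a joint): Lid angle, rad: 0 = shut against its stop; 1.4 = open against its stop, standing up, where a spring holds it at the start and throws it back if let go. The handle needs about 11 N downwards to stay at 0 with the module loaded. The lid: open aluminium frame 132 mm wide, four rubber-tipped rods that, shut, meet the panel 50 mm (x) and 13 mm (y) either side of the nest's centre.
- hinge (a point): Middle of the lid's hinge axis, which is parallel to the jig's y axis; 100 mm from the nest's centre towards jig +x and 89 mm above the bench.
- handle (a point): Middle of the lid's handle: black round bar, 14 mm diameter, along jig y, free for 90 mm between its brackets, 30 mm clear of the lid frame. Lid shut: 203 mm from the hinge towards jig -x and 25 mm above the hinge axis; it turns about the hinge with the lid (open: 11 mm from the hinge towards -x, 204 mm above it).
- module: The module to test, the narrower of the two: aluminium panel 128 x 40 mm lying face up, with side flanges, 30 mm high in all (the body below the panel is 108 x 40 mm, the panel's ends overhang 10 mm), about 0.16 kg. Origin: centre of its underside. +x points to the end with two grey knobs (18 mm diameter, 15 mm above the panel, 32 and 7 mm from the centre); towards -x are six jack sockets.
- sockets (a point): Middle of the six jack sockets on the panel's face, 26 mm from the module's centre towards its -x.
- wide_module: Another module, 128 x 60 mm, with four knobs and eight jack sockets; not to be moved. Origin: centre of its underside, x along its length.
- screwdriver: Screwdriver 170 mm long lying on the bench, not to be moved; handle towards its -x.
- notebook: Closed grey notebook 210 x 150 x 14 mm, not to be moved; origin: centre of its underside.
- spray_can: Upright can, 48 mm diameter, 130 mm high, not to be moved; origin: centre of its underside.

How it is judged:
On the way:
1. the module lies in the nest, sockets towards the handle, let go, with the lid still open (horizontal distance between module and nest below 0.006 m and z of module in the frame of nest between -0.003 and 0.003 m and x of sockets in the frame of nest below -0.02 m and angle between module's own z axis and vertical below 0.06 rad and contact force between each of the arm, the fingers and module below 0.1 N and value of joint lid above 1 rad), for 0.2 s.
At the end, for the whole second after the job is handed in: The robot is pressing on the lid (more than 4 N) and it stays within 0.025 rad of shut; the nest plate is pushed down more than 3.5 mm (of 5) by the module, which lies flat in the nest within 6 mm of its centre, sockets towards the handle (value of joint lid below 0.025 rad and value of joint nest_plate above 0.0035 m and horizontal distance between module and nest below 0.006 m and z of module in the frame of nest between -0.003 and 0.003 m and x of sockets in the frame of nest below -0.02 m and angle between module's own z axis and vertical below 0.06 rad and contact force between module and jig above 4 N and contact force between any of the fingers, the arm and jig above 4 N); the arm keeps its last pose, push and grip.
It fails at once if the module is dropped into the nest (let go more than 20 mm above its seat) (horizontal distance between module and nest below 0.06 m and z of module in the frame of nest above 0.02 m and contact force between each of the fingers, the arm and module below 0.02 N).
It fails at once if another thing on the bench is moved by more than 30 mm (distance of any of wide_module, screwdriver, notebook, spray_can from where it was at the start of the episode above 0.03 m).
It also fails if it takes over 67 s, if anything falls off the work surface, if the arm or the gripper's body presses on something with over 40 N, if the wrist force passes 120 N, or if a joint passes its speed limit or range.

## Robot

A 6-joint arm with a two-finger parallel gripper is mounted at the origin on the work surface. World frame = base frame: x ahead of the robot, y to its left, z up, the work surface at z = 0. Lengths are in m, angles in rad, forces in N, time in s.
With the tool pointing down it reaches from about 0.4 to 0.825 m from the base axis. Payload 7 kg.
Tool frame: the origin (TCP) lies midway between the tips of the shut fingers; the grasp point (between the pads) lies 19 mm behind it; y points along the fingers, z is the direction in which the jaws open and shut, and the axes are right-handed (so a half turn about y gives the same grasp; the last joint's range is limited). The gripper opens to 88 mm and grips with 3 to 60 N. Pads are 19 mm wide; open, the fingers measure 130 mm over their backs; the gripper's body (78 mm by 193 mm) begins 47 mm behind the grasp point.
Start: joints at [1.455, 0.359, 0.012, 0, -1.224, -0.288], TCP at [0.265, 0.621, 0.227] pointing down, gripper open.
Joint ranges: [-3.07, 3.07], [-1.43, 2.12], [-1.02, 1.25], [-3.03, 1.67], [-3.05, -0], [-3.03, 3.03]. Speed limits (rad/s): [2.39, 2.39, 3.01, 3.14, 3.14, 3.14].

## Interface

Orientations are given as [roll, pitch, yaw] about the fixed x, y, z axes, in that order (R = Rz(yaw) Ry(pitch) Rx(roll)).
In Python, from station import arm gives the robot as it stands.
- The arm moves only by the tool move_arm, never from a script. Its argument "deltas" is a list of rows, each an object with "dp": the shift along the tool's x, y, z in mm, a list of three; "rotation": the turn, a rotation vector about the tool's x, y, z in degrees, a list of three. A call has 1 to 5 rows; each row shifts and turns the pose as measured when the row begins, along the tool's axes as they then stand; what a row does not reach is not made up. A row lasts 1/12 s, in which the tool goes at most 41.7 mm and 7.16 degrees, less where a joint would pass 70% of its speed; a pose out of reach is approached as far as the arm can. A call is refused whole if a number of a shift passes 41.7 or a number of a turn 7.16, either way. A call with a gripper value outside its range is refused whole. "jaw" is the closure in counts, from 0 (fully open) to 255 (shut), set as the call begins (left out, the last holds). The fingers move at their own pace and stop on an object; "squeeze" is the grip in N (left out, the last holds). Time passes only in rows, so rows that do not move let the fingers close. It gives the time, the measured TCP pose, the force and the opening at its end, in the units of the state.
- arm.get_state(): the state, without advancing time (a new reading comes with each control period).
- arm.grab_frame(name): name is "scene" or "top"; returns a dict with "pixels" (384x512x3 uint8, red, green, blue), "z_map" (384x512 float32, m along the optical axis (not along the pixel's ray), 0 where there is no reading), "fx", "fy", "cx", "cy" (pixels), "cam_to_world" (4x4, takes a point from camera to world coordinates). Camera axes: x right, y down, z forward; pixel columns grow to the right and rows downward; lengths in m; the calibration is good to about 2 mm. A picture is of the moment at which its call begins.
- arm.job_done(): hands the job in, once; it reports no verdict.
The state is a dict: "t": time; "q": joint angles; "qd": joint speeds; "joint_efforts": joint torques, N m; "eef_pos": TCP position; "ee_rot": TCP orientation; "force": force on the tool from outside, world axes, zero at the start; "moment": the same for the moment, N m; "width": finger opening in m.
Only numpy, scipy, OpenCV 4.12 (cv2) and the standard library are available. Lean on these libraries where they do the work, as an engineer would, in place of code of your own. Each camera call takes 0.05 s, during which the arm holds its last target.

## Working session

There is one attempt and no reset: what is moved stays moved. The work goes in short steps, Python scripts to look and compute and a tool call to move; the robot and the scene stay as the last step left them, time stands still between calls to the robot, and variables do not carry over. Pictures are saved under pics/ and viewed, and the job is handed in when it is done.

Besides the shell and the picture viewer there is one more tool, called after ">>>" as name(argument=value, ...) on one line, values as JSON. move_arm: Moves the arm, as the interface text tells. Its arguments: {"type":"object","properties":{"deltas":{"type":"array","items":{"type":"object","properties":{"dp":{"type":"array","items":{"type":"number"}},"rotation":{"type":"array","items":{"type":"number"}}}}},"jaw":{"type":"number"},"squeeze":{"type":"number"}},"required":["deltas"]}

```bash
ls; mkdir -p pics
python3 - <<'E'
from station import arm
import cv2,numpy as np
print(arm.get_state())
for n in ("scene","top"):
    f=arm.grab_frame(n); np.savez(f"pics/{n}0.npz",**f)
    cv2.imwrite(f"pics/{n}0.png",cv2.resize(f["pixels"][:,:,::-1],(800,600),interpolation=cv2.INTER_CUBIC))
    print(n,f["fx"],f["cx"],f["cy"],f["cam_to_world"])
E
```

```text
pics
{'t': 0.0, 'q': array([ 1.45513520e+00,  3.59389624e-01,  1.10408314e-02, -3.56455539e-04,
       -1.22410045e+00, -2.88098832e-01]), 'qd': array([ 0.00064032, -0.00041252,  0.00052014,  0.00096823,  0.00016577,
        0.00022467]), 'joint_efforts': array([-2.69040044e-05, -5.82719100e+01,  2.93063825e+01,  6.99740812e+00,
        6.98815507e-03, -1.63716059e-04]), 'eef_pos': array([0.26502302, 0.62025088, 0.22561194]), 'ee_rot': array([-1.56911632e+00,  1.48410951e-04,  2.73771142e+00]), 'force': array([ 0.58360699,  0.07025227, -0.48660262]), 'moment': array([ 0.0356668 , -0.0052806 ,  0.01298917]), 'width': 0.0877598203940596}
scene 387.92306714098726 260.02669955250246 189.468916997184 [[ 0.01311627  0.75124079 -0.6598979   1.46366571]
 [ 0.9999074  -0.00746088  0.01138075 -0.00773738]
 [ 0.00362626 -0.65998606 -0.75126909  1.06720058]
 [ 0.          0.          0.          1.        ]]
top 432.99397266179875 255.23469575577036 192.37333815965937 [[ 6.15460458e-02 -9.75384116e-01  2.11749640e-01  3.48176335e-01]
 [-9.98104245e-01 -6.01473722e-02  1.30464360e-02 -4.08715789e-03]
 [ 1.08980087e-05 -2.12151171e-01 -9.77236860e-01  1.27089151e+00]
 [ 0.00000000e+00  0.00000000e+00  0.00000000e+00  1.00000000e+00]]
```

View pics/scene0.png

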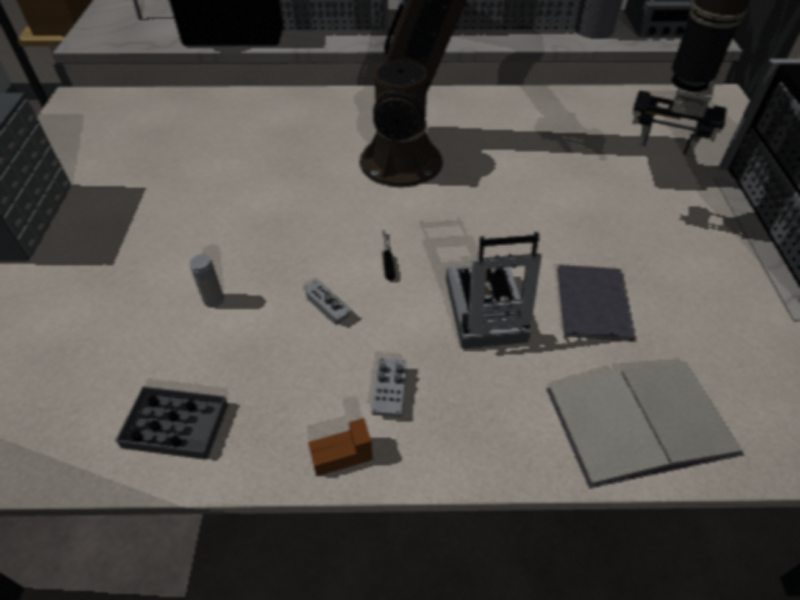

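View pics/top0.png

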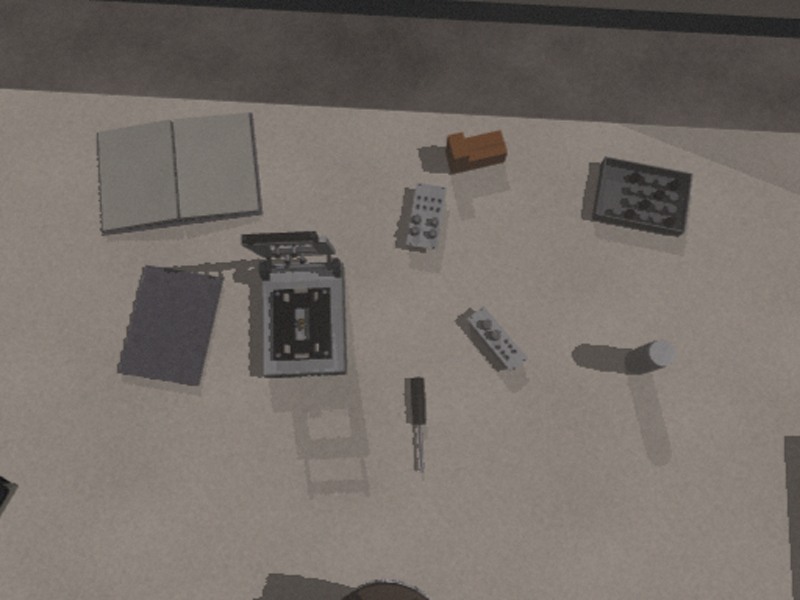

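The top view has the jig at about (303,320), hinge up (+x world), nest black. The narrow module is at (495,338), with its knobs at the upper-left end and its sockets at the lower right. I'll take enlarged crops next.

Run:
```python
import cv2,numpy as np
f=np.load("pics/top0.npz"); p=f["pixels"][:,:,::-1]
def crop(u0,v0,w,h,s,n):
    c=cv2.resize(p[v0:v0+h,u0:u0+w],None,fx=s,fy=s,interpolation=cv2.INTER_CUBIC)
    c=np.clip(c.astype(float)*1.6,0,255).astype(np.uint8)
    for k in range(0,w,10):
        cv2.putText(c,str(u0+k),(k*s,8),0,0.3,(0,255,255),1); cv2.line(c,(k*s,0),(k*s,h*s),(0,90,90),1)
    for k in range(0,h,10):
        cv2.putText(c,str(v0+k),(0,k*s+8),0,0.3,(0,255,255),1); cv2.line(c,(0,k*s),(w*s,k*s),(0,90,90),1)
    cv2.imwrite(n,c)
crop(285,190,60,55,10,"pics/mod.png")
crop(150,140,80,110,5,"pics/jig.png")
```

```text
(no output)
```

View pics/mod.png

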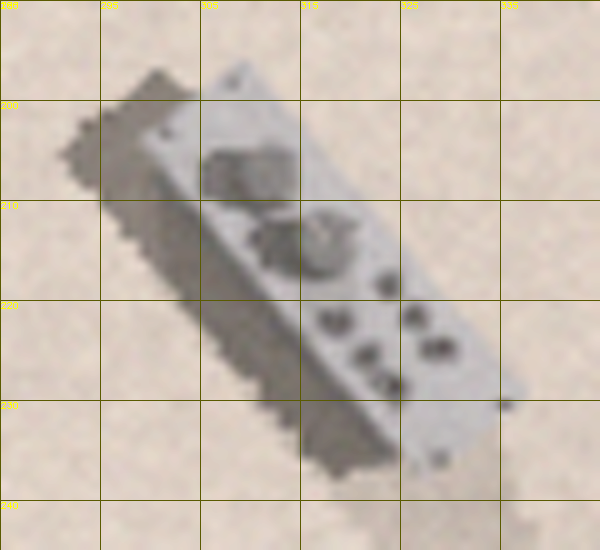

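View pics/jig.png

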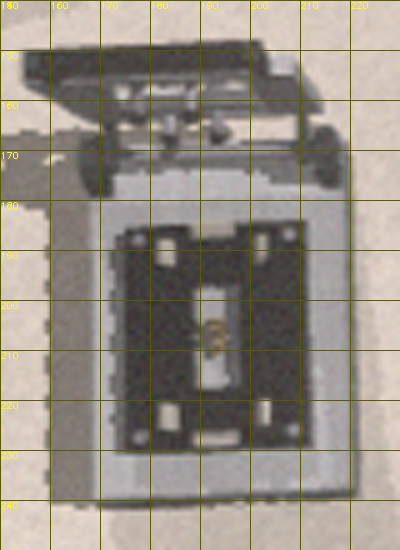

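```bash
cat > h.py <<'E'
import numpy as np,cv2
def cloud(f):
    v,u=np.mgrid[0:384,0:512]; z=f["z_map"]
    P=np.stack([(u-f["cx"])/f["fx"]*z,(v-f["cy"])/f["fy"]*z,z],-1)
    T=f["cam_to_world"]; W=P@T[:3,:3].T+T[:3,3]; W[z==0]=np.nan; return W
def onplane(f,uv,h):
    uv=np.atleast_2d(uv).astype(float); T=f["cam_to_world"]
    d=np.stack([(uv[:,0]-f["cx"])/f["fx"],(uv[:,1]-f["cy"])/f["fy"],np.ones(len(uv))],1)@T[:3,:3].T
    return T[:3,3]+d*((h-T[2,3])/d[:,2])[:,None]
E
python3 - <<'E'
import numpy as np,cv2
from h import *
f=np.load("pics/top0.npz"); W=cloud(f)
b=W[240:300,230:280,2]; print("bench z",np.nanmedian(b))
s=np.load("pics/scene0.npz");S=cloud(s)
for nm,w in(("top",W),("scene",S)):
    for lab,x0,x1,y0,y1,z0,z1 in (("mod",.45,.72,-.28,-.05,.018,.04),("plate",.45,.75,.05,.3,.058,.070),("deck",.42,.75,.05,.32,.044,.055),("knob",.45,.72,-.28,-.05,.040,.06)):
        m=(w[...,0]>x0)&(w[...,0]<x1)&(w[...,1]>y0)&(w[...,1]<y1)&(w[...,2]>z0)&(w[...,2]<z1)
        p=w[m]
        if len(p)<5: print(nm,lab,len(p));continue
        r=cv2.minAreaRect((p[:,:2]*1000).astype(np.float32))
        print(nm,lab,len(p),r,p.mean(0),np.median(p[:,2]))
c=onplane(f,[(299.3,203.5),(309.3,196.0),(336.8,229.5),(327,236.7)],.03);print(c,c.mean(0), np.degrees(np.arctan2(*( (c[0]+c[1]-c[2]-c[3])[[1,0]]))))
c=onplane(f,[(173,185),(210.5,184),(212,230),(173,230.5)],.064);print(c,c.mean(0))
c=onplane(f,[(168.7,240),(221,239)],.05);print(c)
E
```

```text
bench z 0.0004118575739360253
top mod 567 ((557.4889526367188, -173.3265380859375), (127.91619873046875, 41.712074279785156), 42.38600158691406) [ 0.55461525 -0.1743715   0.03008143] 0.030193366461013227
top plate 1380 ((569.7066650390625, 193.92919921875), (162.54293823242188, 139.8756866455078), 0.8041161298751831) [0.55731318 0.18535923 0.0638969 ] 0.06394810780536608
top deck 1887 ((571.36474609375, 186.55633544921875), (208.3867950439453, 149.60519409179688), 6.316454887390137) [0.56739268 0.18354036 0.04967328] 0.04972971525373282
top knob 59 ((571.3212890625, -160.86827087402344), (40.58195495605469, 16.352556228637695), 45.80573272705078) [ 0.57149644 -0.16001191  0.04564995] 0.045587985108267226
scene mod 315 ((558.4221801757812, -172.87350463867188), (131.05357360839844, 44.35332107543945), 42.583404541015625) [ 0.56171617 -0.17457385  0.02989257] 0.03025428437004196
scene plate 381 ((583.08837890625, 187.78196716308594), (179.57821655273438, 142.39202880859375), 6.142677307128906) [0.5540834  0.18779717 0.06422729] 0.0642157831324861
scene deck 613 ((576.021240234375, 187.37274169921875), (211.52882385253906, 149.52349853515625), 6.1551313400268555) [0.59375935 0.17527818 0.04989515] 0.05014310463954219
scene knob 38 ((573.3701171875, -158.94732666015625), (43.150146484375, 17.625356674194336), 43.75748062133789) [ 0.5747897  -0.15940335  0.04437017] 0.04430765910470702
[[ 0.5918228  -0.11782977  0.03      ]
 [ 0.61595316 -0.1461535   0.03      ]
 [ 0.52233798 -0.22863475  0.03      ]
 [ 0.49984534 -0.20102274  0.03      ]] [ 0.55748982 -0.17341019  0.03      ] 41.75454415619792
[[0.61675737 0.24833148 0.064     ]
 [0.62629727 0.14142479 0.064     ]
 [0.49465628 0.12619437 0.064     ]
 [0.48653738 0.23502185 0.064     ]] [0.55606207 0.18774312 0.064     ]
[[0.46063315 0.24715461 0.05      ]
 [0.47251371 0.10027169 0.05      ]]
```

Run:
```python
import numpy as np,cv2
from h import *
a=np.radians(6.2);R=np.array([[np.cos(a),-np.sin(a)],[np.sin(a),np.cos(a)]]);c0=np.array([.5563,.1862])
for n in("top","scene"):
    f=np.load(f"pics/{n}0.npz");w=cloud(f).reshape(-1,3)
    J=np.c_[(w[:,:2]-c0)@R,w[:,2]]*1000
    for lab,z0,z1,xm in(("plate",60,68,69),("guide",75,84,75)):
        p=J[(abs(J[:,0])<xm)&(abs(J[:,1])<70)&(J[:,2]>z0)&(J[:,2]<z1)]
        print(n,lab,len(p),np.percentile(p[:,0],[0,1,3,97,99,100]).round(1),np.percentile(p[:,1],[0,1,3,97,99,100]).round(1))
    g=J[(abs(J[:,0])<75)&(abs(J[:,1])<70)&(J[:,2]>74)&(J[:,2]<84)]
    print(g[:60].round(0).tolist() if n=="top" else '')
    d=J[(abs(J[:,0])<160)&(abs(J[:,1])<90)&(J[:,2]>45)&(J[:,2]<53)]
    print("deck",np.percentile(d[:,0],[0,1,99,100]),np.percentile(d[:,1],[0,1,99,100]))
    h=J[(abs(J[:,0]-90)<90)&(abs(J[:,1])<90)&(J[:,2]>100)]
    h=h[h[:,2].argsort()[::-1]]; print("lid top",len(h),h[:400:20].round(0).tolist())
```

```text
top plate 1241 [-64.3 -63.5 -61.5  61.3  63.8  66.3] [-53.3 -52.4 -50.5  49.5  50.3  51. ]
top guide 80 [-63.6 -62.9 -62.1  64.1  64.3  64.5] [-32.3 -32.1 -31.9  27.7  28.5  28.7]
[[64.0, 10.0, 80.0], [64.0, 7.0, 81.0], [64.0, 5.0, 76.0], [64.0, 2.0, 77.0], [64.0, -1.0, 76.0], [63.0, -5.0, 83.0], [63.0, -7.0, 79.0], [63.0, -10.0, 79.0], [62.0, -13.0, 82.0], [61.0, 10.0, 78.0], [60.0, 7.0, 82.0], [61.0, 2.0, 80.0], [60.0, -1.0, 80.0], [61.0, -4.0, 78.0], [61.0, -6.0, 75.0], [61.0, -9.0, 76.0], [61.0, -12.0, 76.0], [59.0, 11.0, 75.0], [59.0, 5.0, 74.0], [59.0, -3.0, 74.0], [58.0, -9.0, 75.0], [56.0, 8.0, 74.0], [55.0, -1.0, 77.0], [54.0, -26.0, 76.0], [53.0, -32.0, 80.0], [53.0, 27.0, 78.0], [53.0, 24.0, 80.0], [51.0, -26.0, 78.0], [51.0, -29.0, 76.0], [52.0, -32.0, 75.0], [50.0, 27.0, 80.0], [50.0, 24.0, 81.0], [51.0, 22.0, 77.0], [47.0, -29.0, 80.0], [48.0, -32.0, 76.0], [47.0, 27.0, 82.0], [48.0, 25.0, 75.0], [48.0, 22.0, 74.0], [45.0, -26.0, 78.0], [44.0, -29.0, 81.0], [45.0, -32.0, 80.0], [45.0, 27.0, 78.0], [46.0, 25.0, 74.0], [42.0, -26.0, 80.0], [42.0, -29.0, 80.0], [42.0, -32.
[... 904 characters left out ...]
 64.3] [-52.8 -52.1 -51.5  50.3  51.4  52.1]
scene guide 12 [-47.  -46.6 -45.7  55.6  56.2  56.5] [-29.8 -29.7 -29.5  27.8  27.9  28. ]

deck [-86.05677844 -83.86516671 123.04272608 125.5177581 ] [-75.78145737 -74.84454354  72.44611593  73.79104723]
lid top 1488 [[94.0, 48.0, 308.0], [94.0, -54.0, 303.0], [99.0, -26.0, 301.0], [94.0, 46.0, 300.0], [92.0, 6.0, 299.0], [96.0, 46.0, 298.0], [96.0, -16.0, 297.0], [99.0, -13.0, 296.0], [97.0, -54.0, 295.0], [100.0, -7.0, 293.0], [99.0, -51.0, 289.0], [97.0, -55.0, 279.0], [100.0, -49.0, 269.0], [106.0, 11.0, 260.0], [104.0, 2.0, 258.0], [102.0, -6.0, 258.0], [100.0, 19.0, 257.0], [105.0, -42.0, 256.0], [106.0, -58.0, 255.0], [105.0, 15.0, 254.0]]
```

Run:
```python
import cv2,numpy as np
p=np.load("pics/scene0.npz")["pixels"][140:230,270:360,::-1]
c=cv2.resize(p,None,fx=6.5,fy=6.5,interpolation=cv2.INTER_CUBIC)
cv2.imwrite("pics/lid.png",np.clip(c*1.8,0,255).astype(np.uint8))
```

```text
(no output)
```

View pics/lid.png

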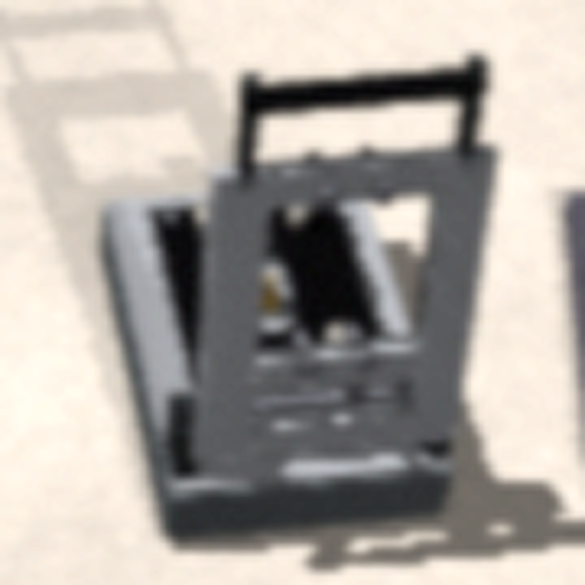

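```bash
cat > go.py <<'E'
import sys,numpy as np
from scipy.spatial.transform import Rotation as Ro
from station import arm
# usage: go.py x y z yawdeg [step_mm] [tilt deg about tool z]  -> rows
x,y,z,yaw=map(float,sys.argv[1:5]); st=float(sys.argv[5]) if len(sys.argv)>5 else 40
s=arm.get_state(); p=np.array(s["eef_pos"]); R=Ro.from_euler("xyz",s["ee_rot"])
T=Ro.from_euler("xyz",[-np.pi/2,0,np.radians(yaw)]); t=np.array([x,y,z])
print("t",round(s["t"],2),"pos",(p*1000).round(1),"rot",np.degrees(s["ee_rot"]).round(1),"F",s["force"].round(1),"w",round(s["width"]*1000,1),"left mm",((t-p)*1000).round(1))
rows=[]
for i in range(5):
    d=R.inv().apply(t-p)*1000; n=np.linalg.norm(d); d=d*min(1,st/max(n,1e-9))
    r=np.degrees((R.inv()*T).as_rotvec()); m=np.linalg.norm(r); r=r*min(1,7/max(m,1e-9))
    d=d.round(1); r=r.round(1)
    p=p+R.apply(d)/1000; R=R*Ro.from_rotvec(np.radians(r))
    rows.append('{"dp":%s,"rotation":%s}'%(d.tolist(),r.tolist()))
print("["+",".join(rows)+"]")
E
python3 go.py .558 -.173 .227 42.4
```

```text
t 0.1 pos [265.1 620.3 225.7] rot [-89.9   0.  156.9] F [ 0.9  0.4 -0.4] w 88.1 left mm [ 292.9 -793.3    1.3]
[{"dp":[-27.5, -0.0, 29.1],"rotation":[-0.0, 7.0, -0.0]},{"dp":[-30.8, -0.0, 25.5],"rotation":[-0.0, 7.0, -0.0]},{"dp":[-33.7, -0.0, 21.5],"rotation":[-0.0, 7.0, -0.0]},{"dp":[-36.1, -0.0, 17.3],"rotation":[-0.0, 7.0, -0.0]},{"dp":[-37.9, -0.0, 12.8],"rotation":[-0.0, 7.0, -0.0]}]
```

>>> move_arm(deltas=[{"dp": [-27.5,0,29],"rotation": [0,7,0]},{"dp": [-31,0,25.5],"rotation": [0,7,0]},{"dp": [-33.5,0,21.5],"rotation": [0,7,0]},{"dp": [-36,0,17.5],"rotation": [0,7,0]},{"dp": [-38,0,13],"rotation": [0,7,0]}])

```text
t: 0.52
eef_pos: [0.332, 0.4308, 0.2201]
ee_rot: [-1.565, 0.006, 2.117]
force: [1.1, 0.0, 0.5]
width: 0.0875
```

```bash
python3 go.py .558 -.173 .227 42.4
```

```text
t 0.52 pos [332.  430.8 220.1] rot [-89.6   0.3 121.3] F [1.1 0.  0.5] w 87.5 left mm [ 226.  -603.8    6.9]
[{"dp":[-39.3, -0.1, 7.5],"rotation":[-0.0, 7.0, -0.0]},{"dp":[-39.9, -0.1, 2.6],"rotation":[-0.0, 7.0, -0.1]},{"dp":[-39.9, -0.2, -2.2],"rotation":[-0.0, 7.0, -0.0]},{"dp":[-39.4, -0.2, -7.1],"rotation":[-0.0, 7.0, -0.1]},{"dp":[-38.2, -0.3, -11.8],"rotation":[-0.0, 7.0, -0.0]}]
```

>>> move_arm(deltas=[{"dp": [-39,-1,7.5],"rotation": [0,7,0]},{"dp": [-40,-1,2.5],"rotation": [0,7,0]},{"dp": [-40,-1,-2],"rotation": [0,7,0]},{"dp": [-39.5,-1,-7],"rotation": [0,7,0]},{"dp": [-38,-1,-12],"rotation": [0,7,0]}])

```text
t: 0.93
eef_pos: [0.4003, 0.234, 0.2254]
ee_rot: [-1.568, 0.01, 1.492]
force: [1.1, 0.7, 0.0]
width: 0.0878
```

```bash
python3 go.py .558 -.173 .18 42.4
```

```text
t 0.93 pos [400.3 234.  225.4] rot [-89.8   0.6  85.5] F [1.1 0.7 0. ] w 87.8 left mm [ 157.7 -407.   -45.4]
[{"dp":[-35.8, 4.5, -17.3],"rotation":[0.0, 7.0, -0.1]},{"dp":[-33.5, 4.4, -21.5],"rotation":[0.0, 7.0, -0.1]},{"dp":[-30.6, 4.3, -25.4],"rotation":[0.0, 7.0, -0.1]},{"dp":[-27.3, 4.3, -28.9],"rotation":[0.0, 7.0, -0.1]},{"dp":[-23.5, 4.2, -32.1],"rotation":[0.0, 7.0, -0.1]}]
```

>>> move_arm(deltas=[{"dp": [-36,4.5,-17.5],"rotation": [0,7,0]},{"dp": [-33.5,4.5,-21.5],"rotation": [0,7,0]},{"dp": [-30.5,4.5,-25.5],"rotation": [0,7,0]},{"dp": [-27.5,4.5,-29],"rotation": [0,7,0]},{"dp": [-23.5,4.5,-32],"rotation": [0,7,0]}])

```text
t: 1.35
eef_pos: [0.4715, 0.0393, 0.2056]
ee_rot: [-1.575, 0.005, 0.867]
force: [1.2, 0.7, -0.5]
width: 0.0877
```

```bash
python3 go.py .558 -.173 .15 42.4
```

```text
t 1.35 pos [471.5  39.3 205.6] rot [-90.2   0.3  49.7] F [ 1.2  0.7 -0.5] w 87.7 left mm [  86.5 -212.3  -55.6]
[{"dp":[-17.9, 9.7, -34.4],"rotation":[0.3, 7.0, -0.3]},{"dp":[-13.6, 9.4, -36.4],"rotation":[-0.0, 0.3, 0.0]},{"dp":[-13.4, 9.4, -36.5],"rotation":[-0.0, -0.0, 0.0]},{"dp":[-13.5, 9.4, -36.5],"rotation":[-0.0, -0.0, 0.0]},{"dp":[-13.4, 9.4, -36.5],"rotation":[-0.0, -0.0, 0.0]}]
```

>>> move_arm(deltas=[{"dp": [-18,9.5,-34.5],"rotation": [0.3,7,-0.3]},{"dp": [-13.5,9.5,-36.5],"rotation": [0,0.3,0]},{"dp": [-13.5,9.5,-36.5],"rotation": [0,0,0]},{"dp": [-13.5,9.5,-36.5],"rotation": [0,0,0]},{"dp": [-13.5,9.5,-36.5],"rotation": [0,0,0]}])

```text
t: 1.77
eef_pos: [0.5445, -0.1503, 0.158]
ee_rot: [-1.571, -0.004, 0.727]
force: [1.3, 0.7, 0.2]
width: 0.0873
```

```bash
python3 go.py .558 -.173 .09 42.4 30
```

```text
t 1.77 pos [ 544.5 -150.3  158. ] rot [-90.   -0.2  41.7] F [1.3 0.7 0.2] w 87.3 left mm [ 13.5 -22.7 -68. ]
[{"dp":[-2.2, 28.0, -10.6],"rotation":[0.0, -0.7, 0.2]},{"dp":[-2.2, 28.0, -10.7],"rotation":[0.0, -0.0, 0.0]},{"dp":[-1.0, 12.0, -4.6],"rotation":[0.0, -0.0, 0.0]},{"dp":[0.0, 0.0, 0.0],"rotation":[0.0, -0.0, 0.0]},{"dp":[0.0, 0.0, 0.0],"rotation":[0.0, -0.0, 0.0]}]
```

>>> move_arm(deltas=[{"dp": [-5,20,-26],"rotation": [0,-0.7,0.2]},{"dp": [0,20,0],"rotation": [0,0,0]},{"dp": [0,20,0],"rotation": [0,0,0]},{"dp": [0,8,0],"rotation": [0,0,0]}])

```text
t: 2.1
eef_pos: [0.5598, -0.1833, 0.085]
ee_rot: [-1.571, 0.001, 0.731]
force: [-0.1, -0.2, 0.2]
width: 0.0878
```

```bash
python3 go.py .558 -.173 .009 42.4 20;python3 - <<'E'
from station import arm
import cv2,numpy as np
f=arm.grab_frame("scene"); p=f["pixels"][150:250,170:280,::-1]
cv2.imwrite("pics/s1.png",np.clip(cv2.resize(p,None,fx=6,fy=6,interpolation=cv2.INTER_CUBIC)*1.6,0,255).astype(np.uint8))
E
```

```text
t 2.1 pos [ 559.8 -183.3   85. ] rot [-90.    0.1  41.9] F [-0.1 -0.2  0.2] w 87.8 left mm [ -1.8  10.3 -76. ]
[{"dp":[1.5, 19.8, 2.3],"rotation":[0.0, -0.5, -0.1]},{"dp":[1.4, 19.8, 2.3],"rotation":[0.0, -0.0, 0.0]},{"dp":[1.5, 19.8, 2.3],"rotation":[0.0, -0.0, 0.0]},{"dp":[1.2, 16.6, 1.9],"rotation":[0.0, -0.0, 0.0]},{"dp":[-0.0, -0.0, 0.0],"rotation":[0.0, -0.0, 0.0]}]
```

View pics/s1.png

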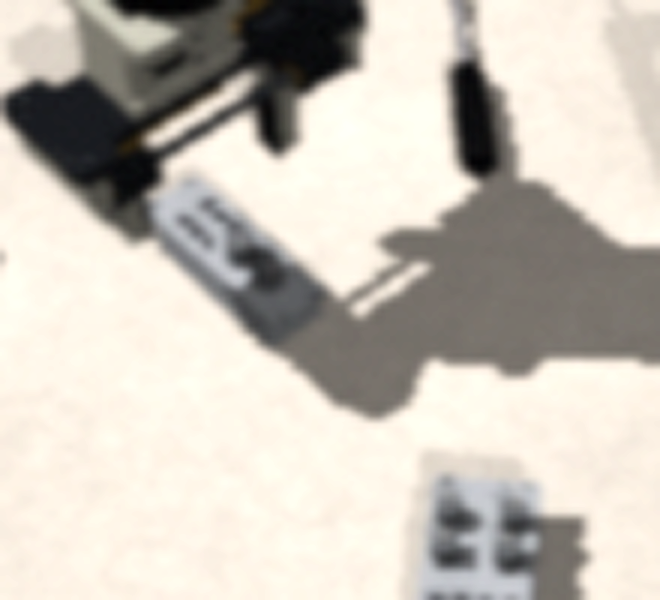

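The fingers straddle the module across its width, with one at (125,215) and the other at (278,130) in the crop. I'll correct the xy offset, then descend.

>>> move_arm(deltas=[{"dp": [5.5,5,9],"rotation": [0,-0.5,0]},{"dp": [0,20,0],"rotation": [0,0,0]},{"dp": [0,20,0],"rotation": [0,0,0]},{"dp": [0,15,0],"rotation": [0,0,0]},{"dp": [0,8,0],"rotation": [0,0,0]}])

```text
t: 2.57
eef_pos: [0.5602, -0.1687, 0.0195]
ee_rot: [-1.576, -0.003, 0.745]
force: [-0.6, 0.4, -0.4]
width: 0.0875
```

```bash
python3 go.py .558 -.173 .009 42.4 20
```

```text
t 2.57 pos [ 560.2 -168.7   19.5] rot [-90.3  -0.2  42.7] F [-0.6  0.4 -0.4] w 87.5 left mm [ -2.2  -4.3 -10.5]
[{"dp":[-4.5, 10.5, -1.6],"rotation":[0.3, 0.3, 0.2]},{"dp":[-0.0, 0.0, -0.0],"rotation":[-0.0, 0.0, -0.0]},{"dp":[-0.0, 0.0, -0.0],"rotation":[-0.0, 0.0, -0.0]},{"dp":[-0.0, 0.0, -0.0],"rotation":[-0.0, 0.0, -0.0]},{"dp":[-0.0, 0.0, -0.0],"rotation":[-0.0, 0.0, -0.0]}]
```

>>> move_arm(deltas=[{"dp": [-4.5,6,-1.5],"rotation": [0.3,0.3,0.2]},{"dp": [0,3,0],"rotation": [0,0,0]},{"dp": [0,0,0],"rotation": [0,0,0]}])

```text
t: 2.82
eef_pos: [0.5581, -0.1711, 0.0108]
ee_rot: [-1.57, 0.001, 0.743]
force: [-0.7, 0.5, 0.3]
width: 0.0874
```

```bash
python3 go.py .558 -.173 .009 42.4 20
```

```text
t 2.82 pos [ 558.1 -171.1   10.8] rot [-90.    0.   42.6] F [-0.7  0.5  0.3] w 87.4 left mm [-0.1 -1.9 -1.8]
[{"dp":[-1.4, 1.8, -1.4],"rotation":[-0.0, 0.2, -0.0]},{"dp":[0.0, 0.0, 0.0],"rotation":[-0.0, -0.0, -0.0]},{"dp":[0.0, 0.0, 0.0],"rotation":[-0.0, -0.0, -0.0]},{"dp":[0.0, 0.0, 0.0],"rotation":[-0.0, -0.0, -0.0]},{"dp":[0.0, 0.0, 0.0],"rotation":[-0.0, -0.0, -0.0]}]
```

Now I'll close the jaws.

>>> move_arm(deltas=[{"dp": [-1.4,1.8,-1.4],"rotation": [0,0,0]},{"dp": [0,0,0],"rotation": [0,0,0]},{"dp": [0,0,0],"rotation": [0,0,0]},{"dp": [0,0,0],"rotation": [0,0,0]},{"dp": [0,0,0],"rotation": [0,0,0]}], jaw=255, squeeze=25)

```text
t: 3.23
eef_pos: [0.5601, -0.1733, 0.0121]
ee_rot: [-1.574, -0.003, 0.743]
force: [0.4, 0.0, 0.5]
width: 0.0599
```

>>> move_arm(deltas=[{"dp": [0,0,0],"rotation": [0,0,0]},{"dp": [0,0,0],"rotation": [0,0,0]},{"dp": [0,0,0],"rotation": [0,0,0]},{"dp": [0,0,0],"rotation": [0,0,0]}])

```text
t: 3.57
eef_pos: [0.5603, -0.1734, 0.0127]
ee_rot: [-1.575, -0.004, 0.743]
force: [0.5, -0.3, -1.1]
width: 0.0393
```

>>> move_arm(deltas=[{"dp": [0,-6,0],"rotation": [0,0,0]},{"dp": [0,-12,0],"rotation": [0,0,0]},{"dp": [0,-20,0],"rotation": [0,0,0]},{"dp": [0,-25,0],"rotation": [0,0,0]},{"dp": [0,-25,0],"rotation": [0,0,0]}], squeeze=35)

```text
t: 3.98
eef_pos: [0.554, -0.173, 0.0973]
ee_rot: [-1.563, 0.007, 0.741]
force: [1.1, -0.0, -2.4]
width: 0.0395
```

```bash
cat > mod.py <<'E'
# measure module pose (panel) in tool frame from both cameras
import numpy as np,cv2
from station import arm
from scipy.spatial.transform import Rotation as Ro
from h import *
s=arm.get_state(); p=np.array(s["eef_pos"]);R=Ro.from_euler("xyz",s["ee_rot"])
print((p*1000).round(1),np.degrees(s["ee_rot"]).round(1),s["force"].round(1),s["width"],s["t"])
import sys;tag=sys.argv[1]
for n in("top","scene"):
    f=arm.grab_frame(n);np.savez(f"pics/{n}_{tag}.npz",**f);w=cloud(f).reshape(-1,3)
    L=R.inv().apply(w-p)*1000
    m=(abs(L[:,0])<80)&(abs(L[:,2])<28)&(L[:,1]>-40)&(L[:,1]<15)
    q=L[m]; 
    for a,b in((-80,-10),(10,80)):
        k=q[(q[:,0]>a)&(q[:,0]<b)]
        if len(k): print(n,len(k),"x",np.percentile(k[:,0],[1,99]).round(1),"z",np.percentile(k[:,2],[3,50,97]).round(1),"y med",np.percentile(k[:,1],[2,50,98]).round(1))
f=np.load(f"pics/scene_{tag}.npz")["pixels"]
u,v=[int(a) for a in sys.argv[2:4]]
cv2.imwrite(f"pics/s_{tag}.png",np.clip(cv2.resize(f[v:v+100,u:u+110,::-1],None,fx=6,fy=6,interpolation=cv2.INTER_CUBIC)*1.6,0,255).astype(np.uint8))
E
python3 mod.py lift 160 130
```

```text
[ 554.  -173.    97.3] [-89.6   0.4  42.5] [ 1.1 -0.  -2.4] 0.039500222047525166 3.9833
top 191 x [-65.6 -14.2] z [-18.6   1.   20.2] y med [-22.3 -17.4   7.5]
top 20 x [11.  51.3] z [ 5.3 16.2 20.4] y med [-28.1 -17.4   3.8]
scene 7 x [-35.8 -10.8] z [ 7.5 12.9 17.4] y med [-27.3 -23.7 -21.6]
scene 257 x [10.5 64.8] z [-23.7  -7.7  22.2] y med [-38.5 -23.1   4.9]
```

View pics/s_lift.png

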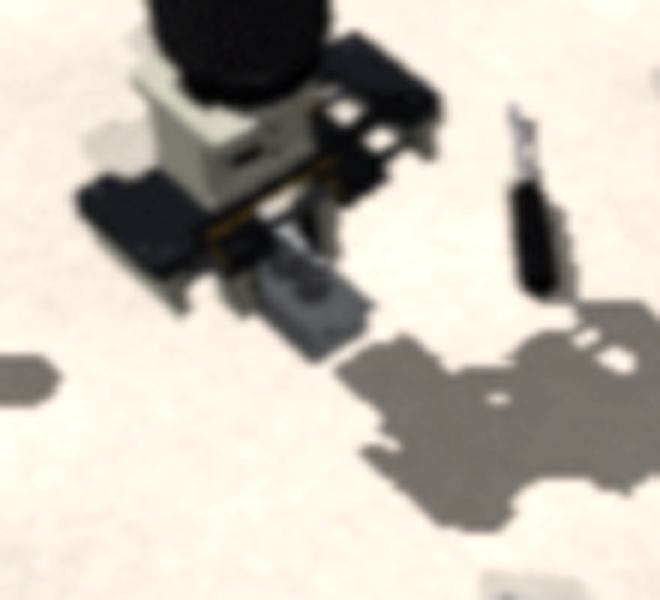

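```bash
python3 go.py .555 .185 .17 6.2 35
```

```text
t 4.08 pos [ 557.4 -173.3  101.2] rot [-89.9   0.1  42.5] F [ 1.1 -0.1 -2.2] w 39.7 left mm [ -2.4 358.3  68.8]
[{"dp":[23.1, -6.6, 25.5],"rotation":[-0.0, 7.0, -0.0]},{"dp":[19.8, -6.6, 28.1],"rotation":[-0.0, 7.0, -0.0]},{"dp":[16.2, -6.6, 30.3],"rotation":[-0.0, 7.0, -0.0]},{"dp":[12.4, -6.6, 32.1],"rotation":[-0.0, 7.0, -0.0]},{"dp":[8.4, -6.6, 33.3],"rotation":[-0.0, 7.0, -0.1]}]
```

>>> move_arm(deltas=[{"dp": [15,-10,17],"rotation": [0,4,0]},{"dp": [21,-10,27],"rotation": [0,7,0]},{"dp": [17.5,-8,29.5],"rotation": [0,7,0]},{"dp": [13.5,-7,31.5],"rotation": [0,7,0]},{"dp": [10,-7,33],"rotation": [0,6,0]}])

```text
t: 4.5
eef_pos: [0.5525, -0.0154, 0.1426]
ee_rot: [-1.569, 0.006, 0.186]
force: [1.1, -0.1, -1.8]
width: 0.0397
```

```bash
python3 go.py .555 .185 .16 6.2 35
```

```text
t 4.5 pos [552.5 -15.4 142.6] rot [-89.9   0.3  10.6] F [ 1.1 -0.1 -1.8] w 39.7 left mm [  2.5 200.4  17.4]
[{"dp":[6.8, -3.0, 34.2],"rotation":[-0.1, 4.4, -0.3]},{"dp":[4.2, -3.1, 34.6],"rotation":[0.0, 0.0, -0.0]},{"dp":[4.2, -3.0, 34.6],"rotation":[0.0, 0.0, -0.0]},{"dp":[4.3, -3.1, 34.6],"rotation":[0.0, 0.0, -0.0]},{"dp":[4.2, -3.0, 34.6],"rotation":[0.0, 0.0, -0.0]}]
```

>>> move_arm(deltas=[{"dp": [7,-4,34],"rotation": [0,4.4,-0.3]},{"dp": [4.5,-4,35],"rotation": [0,0,0]},{"dp": [4.5,-3,35],"rotation": [0,0,0]},{"dp": [4.5,-3,33],"rotation": [0,0,0]},{"dp": [3,-2,24],"rotation": [0,0,0]}])

```text
t: 4.92
eef_pos: [0.5541, 0.1562, 0.1597]
ee_rot: [-1.569, 0.001, 0.096]
force: [0.4, -0.0, -1.7]
width: 0.0398
```

```bash
python3 go.py .558 .185 .13 6.2 20
```

```text
t 4.92 pos [554.1 156.2 159.7] rot [-89.9   0.1   5.5] F [ 0.4 -0.  -1.7] w 39.8 left mm [  3.9  28.8 -29.7]
[{"dp":[3.2, 14.3, 13.6],"rotation":[-0.1, -0.7, -0.1]},{"dp":[3.4, 14.4, 13.5],"rotation":[-0.0, 0.0, 0.0]},{"dp":[0.2, 1.1, 1.1],"rotation":[-0.0, 0.0, 0.0]},{"dp":[0.0, -0.0, -0.0],"rotation":[-0.0, 0.0, 0.0]},{"dp":[0.0, -0.0, -0.0],"rotation":[-0.0, 0.0, 0.0]}]
```

>>> move_arm(deltas=[{"dp": [3,8,14],"rotation": [0,-0.7,0]},{"dp": [2,12,10],"rotation": [0,0,0]},{"dp": [0,8,1],"rotation": [0,0,0]},{"dp": [0,0,0],"rotation": [0,0,0]}])

```text
t: 5.25
eef_pos: [0.5554, 0.1874, 0.128]
ee_rot: [-1.568, 0.002, 0.114]
force: [-1.8, -0.0, -1.9]
width: 0.0398
```

```bash
python3 go.py .558 .185 .11 6.2 10; python3 mod.py nest1 260 130
python3 - <<'E'
import numpy as np,cv2
f=np.load("pics/top_nest1.npz")["pixels"]
cv2.imwrite("pics/t_nest1.png",np.clip(cv2.resize(f[140:250,150:260,::-1],None,fx=5.4,fy=5.4,interpolation=cv2.INTER_CUBIC)*1.6,0,255).astype(np.uint8))
E
```

```text
t 5.25 pos [555.4 187.4 128. ] rot [-89.9   0.1   6.6] F [-1.8 -0.  -1.9] w 39.8 left mm [  2.6  -2.4 -18. ]
[{"dp":[1.3, 9.8, -1.5],"rotation":[-0.1, 0.4, -0.1]},{"dp":[1.1, 8.2, -1.2],"rotation":[-0.0, -0.0, -0.0]},{"dp":[-0.0, -0.0, -0.0],"rotation":[-0.0, -0.0, -0.0]},{"dp":[-0.0, -0.0, -0.0],"rotation":[-0.0, -0.0, -0.0]},{"dp":[-0.0, -0.0, -0.0],"rotation":[-0.0, -0.0, -0.0]}]
[555.4 187.4 128. ] [-89.9   0.1   6.6] [-1.8 -0.  -1.9] 0.03976780894186931 5.25
top 273 x [-65.5 -21.9] z [-20.8  -1.7  19. ] y med [-21.9 -17.5   1.2]
scene 28 x [-45.8 -12.2] z [-2.6  8.1 18.9] y med [-22.6 -19.1 -12.4]
scene 150 x [23.4 64.8] z [-19.7  -0.4  17.9] y med [-31.5 -17.5   9.6]
```

View pics/s_nest1.png

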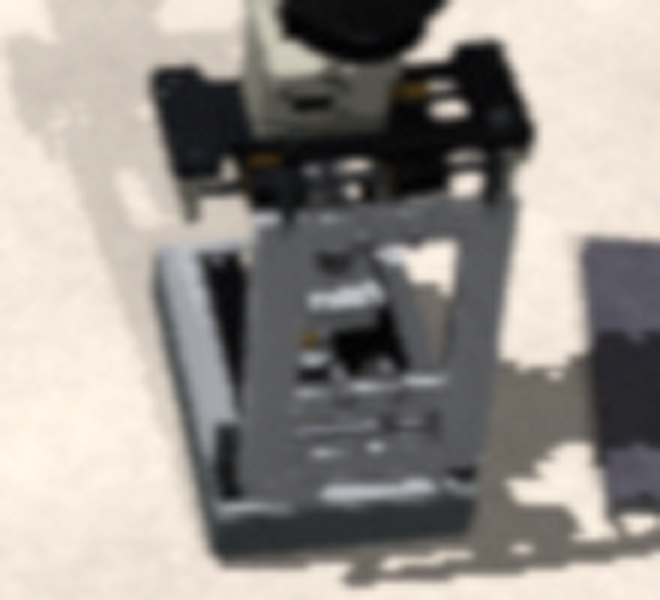

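View pics/t_nest1.png

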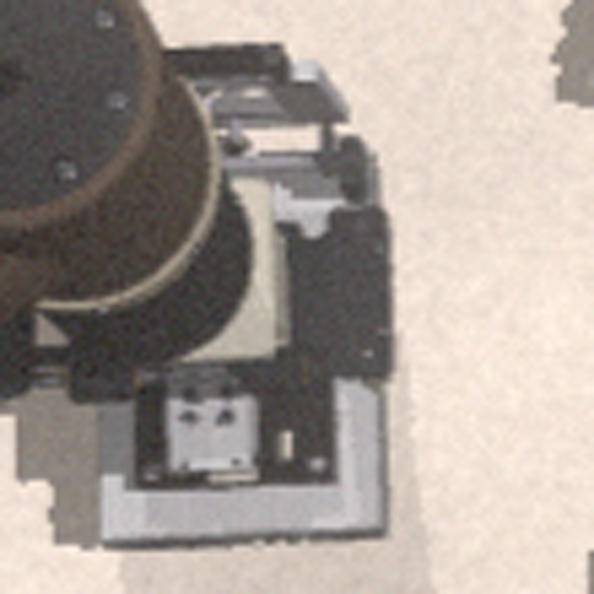

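>>> move_arm(deltas=[{"dp": [2,6,-1.5],"rotation": [0,0.4,0]},{"dp": [0,8,0],"rotation": [0,0,0]},{"dp": [0,8,0],"rotation": [0,0,0]},{"dp": [0,7,0],"rotation": [0,0,0]},{"dp": [0,2,0],"rotation": [0,0,0]}])

```text
t: 5.77
eef_pos: [0.5593, 0.1816, 0.0964]
ee_rot: [-1.568, -0.0, 0.101]
force: [0.6, 0.4, -2.2]
width: 0.0402
```

```bash
python3 go.py .5578 .1858 .085 6.2 6;python3 mod.py nest2 260 130
```

```text
t 5.77 pos [559.3 181.6  96.4] rot [-89.8  -0.    5.8] F [ 0.6  0.4 -2.2] w 40.2 left mm [ -1.5   4.2 -11.4]
[{"dp":[-0.5, 5.6, 2.1],"rotation":[-0.2, -0.4, 0.0]},{"dp":[-0.5, 5.6, 2.1],"rotation":[0.0, -0.0, 0.0]},{"dp":[-0.1, 0.2, 0.1],"rotation":[0.0, -0.0, 0.0]},{"dp":[0.0, 0.0, -0.0],"rotation":[0.0, -0.0, 0.0]},{"dp":[0.0, 0.0, -0.0],"rotation":[0.0, -0.0, 0.0]}]
[559.3 181.6  96.4] [-89.8  -0.    5.8] [ 0.6  0.4 -2.2] 0.040204151273230994 5.7667
top 262 x [-66.1 -21.9] z [-20.8  -0.   19. ] y med [-22.5 -17.4  11.1]
scene 5 x [-50.1 -46.2] z [ 5.9 12.  18.3] y med [-18.6 -17.9 -16.2]
scene 146 x [10.3 64.6] z [-11.4   3.3  22.4] y med [-35.3 -18.2   8.9]
```

>>> move_arm(deltas=[{"dp": [-1,0,4],"rotation": [0,-0.4,0]},{"dp": [0,0,0],"rotation": [0,0,0]}])

```text
t: 6.03
eef_pos: [0.5583, 0.186, 0.0974]
ee_rot: [-1.568, -0.001, 0.109]
force: [-0.7, 0.6, -2.1]
width: 0.0396
```

```bash
python3 go.py .5578 .1858 .085 6.2 6;sleep 0;python3 go.py .5578 .1858 .085 6.2 6|head -1;python3 mod.py nest3 260 130;python3 go.py .5578 .1858 .085 6.2 6|head -1
```

```text
t 6.03 pos [558.3 186.   97.4] rot [-89.8  -0.1   6.2] F [-0.7  0.6 -2.1] w 39.6 left mm [ -0.5  -0.2 -12.4]
[{"dp":[-0.3, 6.0, -0.1],"rotation":[-0.2, 0.0, 0.1]},{"dp":[-0.3, 6.0, -0.0],"rotation":[0.0, 0.0, -0.0]},{"dp":[0.0, 0.4, -0.0],"rotation":[0.0, 0.0, -0.0]},{"dp":[0.0, -0.0, -0.0],"rotation":[0.0, 0.0, -0.0]},{"dp":[0.0, -0.0, -0.0],"rotation":[0.0, 0.0, -0.0]}]
t 6.03 pos [558.3 186.   97.4] rot [-89.8  -0.1   6.2] F [-0.7  0.6 -2.1] w 39.6 left mm [ -0.5  -0.2 -12.4]
[558.3 186.   97.4] [-89.8  -0.1   6.2] [-0.7  0.6 -2.1] 0.03964300994801253 6.0333
top 248 x [-66.  -22.1] z [-20.6  -1.9  17.4] y med [-22.6 -17.9   1.4]
scene 7 x [-51.4 -41.9] z [ 1.5 10.3 19.4] y med [-22.1 -17.5 -16. ]
scene 176 x [10.7 64.3] z [-15.3   1.2  23.8] y med [-35.3 -18.3  11. ]
t 6.13 pos [558.5 185.8  97.6] rot [-89.8  -0.1   6.2] F [-0.2 -1.7 -3. ] w 39.6 left mm [ -0.7  -0.  -12.6]
```

>>> move_arm(deltas=[{"dp": [-0.7,5,0],"rotation": [-0.2,0,0]},{"dp": [0,5,0],"rotation": [0,0,0]},{"dp": [0,0,0],"rotation": [0,0,0]}])

```text
t: 6.38
eef_pos: [0.5581, 0.1865, 0.0877]
ee_rot: [-1.57, -0.003, 0.109]
force: [-0.4, -0.5, -2.1]
width: 0.0397
```

```bash
python3 go.py .5578 .1858 .077 6.2 6
```

```text
t 6.38 pos [558.1 186.5  87.7] rot [-90.   -0.2   6.2] F [-0.4 -0.5 -2.1] w 39.7 left mm [ -0.3  -0.7 -10.7]
[{"dp":[-0.2, 6.0, -0.4],"rotation":[-0.0, 0.0, 0.2]},{"dp":[-0.2, 4.7, -0.3],"rotation":[-0.0, 0.0, -0.0]},{"dp":[-0.0, -0.0, 0.0],"rotation":[-0.0, 0.0, -0.0]},{"dp":[-0.0, -0.0, 0.0],"rotation":[-0.0, 0.0, -0.0]},{"dp":[-0.0, -0.0, 0.0],"rotation":[-0.0, 0.0, -0.0]}]
```

>>> move_arm(deltas=[{"dp": [-0.3,4,-0.6],"rotation": [0,0,0]},{"dp": [0,4,0],"rotation": [0,0,0]},{"dp": [0,0,0],"rotation": [0,0,0]}])

```text
t: 6.63
eef_pos: [0.5577, 0.1858, 0.0785]
ee_rot: [-1.571, -0.003, 0.109]
force: [0.2, -0.4, -1.4]
width: 0.0392
```

```bash
python3 go.py .5578 .1858 .077 6.2 6
```

```text
t 6.63 pos [557.7 185.8  78.5] rot [-90.   -0.2   6.3] F [ 0.2 -0.4 -1.4] w 39.2 left mm [ 0.1  0.  -1.5]
[{"dp":[0.1, 1.5, -0.0],"rotation":[-0.0, 0.1, 0.2]},{"dp":[0.0, 0.0, -0.0],"rotation":[-0.0, -0.0, -0.0]},{"dp":[0.0, 0.0, -0.0],"rotation":[-0.0, -0.0, -0.0]},{"dp":[0.0, 0.0, -0.0],"rotation":[-0.0, -0.0, -0.0]},{"dp":[0.0, 0.0, -0.0],"rotation":[-0.0, -0.0, -0.0]}]
```

No lateral forces. I'll go down a little more until it makes contact.

>>> move_arm(deltas=[{"dp": [0,1.5,0],"rotation": [0,0,0]},{"dp": [0,1,0],"rotation": [0,0,0]},{"dp": [0,0,0],"rotation": [0,0,0]}])

```text
t: 6.88
eef_pos: [0.5578, 0.1858, 0.0762]
ee_rot: [-1.571, -0.003, 0.109]
force: [-2.5, 0.3, 3.5]
width: 0.0397
```

```bash
python3 go.py .5578 .1858 .077 6.2 6;python3 mod.py nest4 260 130
```

```text
t 6.88 pos [557.8 185.8  76.2] rot [-90.   -0.2   6.3] F [-2.5  0.3  3.5] w 39.7 left mm [0.  0.  0.8]
[{"dp":[0.0, -0.8, 0.0],"rotation":[0.0, 0.1, 0.2]},{"dp":[0.0, -0.0, 0.0],"rotation":[0.0, -0.0, -0.0]},{"dp":[0.0, -0.0, 0.0],"rotation":[0.0, -0.0, -0.0]},{"dp":[0.0, -0.0, 0.0],"rotation":[0.0, -0.0, -0.0]},{"dp":[0.0, -0.0, 0.0],"rotation":[0.0, -0.0, -0.0]}]
[557.8 185.8  76.2] [-90.   -0.2   6.3] [-2.5  0.3  3.5] 0.039677836671550414 6.8833
top 315 x [-65.5 -22.6] z [-26.4  -1.5  25.8] y med [-22.6 -16.8  14.4]
scene 12 x [-25.9 -13.3] z [ 4.  13.3 19.7] y med [-21.2 -18.7 -13. ]
scene 138 x [10.7 63. ] z [-14.3   2.4  25.9] y med [-36.5 -19.   -0.7]
```

>>> move_arm(deltas=[{"dp": [0,0,0],"rotation": [0,0,0]},{"dp": [0,0,0],"rotation": [0,0,0]},{"dp": [0,0,0],"rotation": [0,0,0]},{"dp": [0,0,0],"rotation": [0,0,0]}], jaw=70)

```text
t: 7.32
eef_pos: [0.5589, 0.1863, 0.0771]
ee_rot: [-1.57, -0.006, 0.11]
force: [-0.1, -0.3, -0.0]
width: 0.0604
```

```bash
python3 go.py .5578 .1858 .12 6.2 20
```

```text
t 7.32 pos [558.9 186.3  77.1] rot [-89.9  -0.3   6.3] F [-0.1 -0.3 -0. ] w 60.4 left mm [-1.1 -0.5 42.9]
[{"dp":[-0.4, -20.0, -0.1],"rotation":[-0.1, 0.1, 0.3]},{"dp":[-0.5, -20.0, -0.2],"rotation":[0.0, -0.0, 0.0]},{"dp":[-0.1, -2.9, -0.0],"rotation":[0.0, -0.0, 0.0]},{"dp":[-0.0, -0.0, -0.0],"rotation":[0.0, -0.0, 0.0]},{"dp":[-0.0, -0.0, -0.0],"rotation":[0.0, -0.0, 0.0]}]
```

>>> move_arm(deltas=[{"dp": [0,-10,0],"rotation": [0,0,0]},{"dp": [0,-20,0],"rotation": [0,0,0]},{"dp": [0,-30,0],"rotation": [0,0,0]},{"dp": [-15,-35,0],"rotation": [0,0,0]},{"dp": [-25,-35,0],"rotation": [0,0,0]}])

```text
t: 7.73
eef_pos: [0.5176, 0.1797, 0.204]
ee_rot: [-1.578, 0.008, 0.107]
force: [1.4, 0.7, 0.3]
width: 0.0631
```

>>> move_arm(deltas=[{"dp": [-30,-30,0],"rotation": [0,0,0]},{"dp": [-30,-30,0],"rotation": [0,-7,0]},{"dp": [-30,-30,0],"rotation": [0,-7,0]},{"dp": [0,-30,0],"rotation": [0,-7,0]},{"dp": [0,-20,0],"rotation": [0,-7,0]}])

```text
t: 8.15
eef_pos: [0.4274, 0.1652, 0.3536]
ee_rot: [-1.573, 0.001, 0.606]
force: [0.4, 0.5, 0.6]
width: 0.0634
```

```bash
python3 go.py .46 .175 .34 96.2 30
python3 - <<'E'
from station import arm
import numpy as np,cv2
from h import *
f=arm.grab_frame("top");np.savez("pics/topR.npz",**f)
cv2.imwrite("pics/tR.png",np.clip(cv2.resize(f["pixels"][140:250,150:260,::-1],None,fx=5.4,fy=5.4,interpolation=cv2.INTER_CUBIC)*1.6,0,255).astype(np.uint8))
f=arm.grab_frame("scene");np.savez("pics/sceneR.npz",**f)
cv2.imwrite("pics/sR.png",np.clip(cv2.resize(f["pixels"][110:230,250:370,::-1],None,fx=5,fy=5,interpolation=cv2.INTER_CUBIC)*1.6,0,255).astype(np.uint8))
E
```

```text
t 8.15 pos [427.4 165.2 353.6] rot [-90.1   0.1  34.7] F [0.4 0.5 0.6] w 63.4 left mm [ 32.6   9.8 -13.6]
[{"dp":[26.5, 11.1, -8.6],"rotation":[0.0, -7.0, -0.0]},{"dp":[5.6, 2.5, -2.6],"rotation":[0.0, -7.0, -0.0]},{"dp":[0.0, 0.0, 0.0],"rotation":[0.0, -7.0, -0.0]},{"dp":[0.0, 0.0, 0.0],"rotation":[0.0, -7.0, -0.0]},{"dp":[0.0, 0.0, 0.0],"rotation":[0.0, -7.0, -0.0]}]
```

View pics/tR.png

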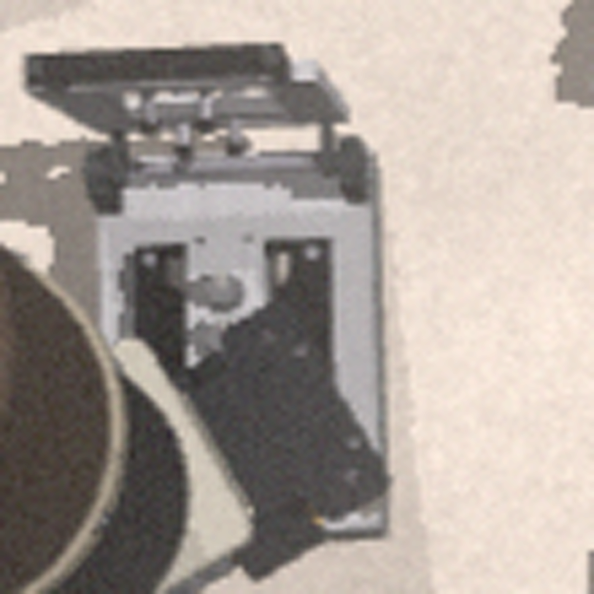

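View pics/sR.png

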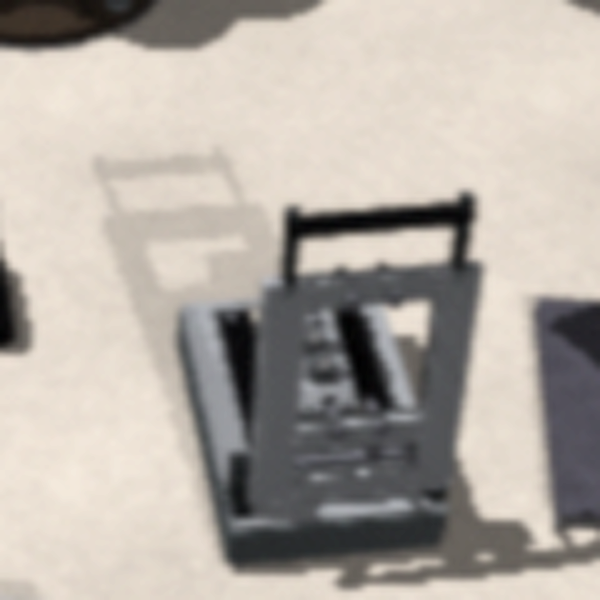

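Run:
```python
import numpy as np
from h import *
a=np.radians(6.2);R=np.array([[np.cos(a),-np.sin(a)],[np.sin(a),np.cos(a)]]);c0=np.array([.5575,.1850])
for n in("top","scene"):
    f=np.load(f"pics/{n}R.npz");w=cloud(f).reshape(-1,3)
    J=np.c_[(w[:,:2]-c0)@R,w[:,2]]*1000
    p=J[(abs(J[:,0])<75)&(abs(J[:,1])<35)&(J[:,2]>87)&(J[:,2]<102)]
    A=np.c_[p[:,:2],np.ones(len(p))];k,*_=np.linalg.lstsq(A,p[:,2],rcond=None)
    print(n,len(p),np.percentile(p[:,0],[1,99]).round(1),np.percentile(p[:,1],[2,98]).round(1),k)
    h=J[(J[:,0]>60)&(J[:,0]<130)&(abs(J[:,1])<40)&(J[:,2]>280)&(J[:,2]<315)]
    print("handle",len(h),np.percentile(h,[5,50,95],axis=0).round(1).tolist())
    b=J[(J[:,0]>60)&(J[:,0]<130)&(abs(J[:,1])<75)&(J[:,2]>275)&(J[:,2]<320)];print(np.percentile(b[:,1],[1,99]))
```

```text
top 216 [-3.5 61.9] [-18.7  18.1] [-2.36697148e-02  1.86486901e-02  9.47338655e+01]
handle 198 [[83.5, -36.2, 292.9], [88.5, -0.3, 298.5], [95.4, 36.1, 302.2]]
[-55.03730566  53.42766764]
scene 118 [-25.1  63.6] [-17.3  20.5] [-1.47124738e-02 -6.33581368e-03  9.55734521e+01]
handle 132 [[88.0, -35.5, 291.0], [95.8, 0.2, 298.1], [99.9, 35.5, 302.0]]
[-54.81744831  55.52668035]
```

```bash
python3 go.py .646 .1946 .345 96.2 26
```

```text
t 8.25 pos [428.9 165.9 354.8] rot [-90.1  -0.2  34.6] F [ 0.7  1.1 -0. ] w 63.6 left mm [217.1  28.7  -9.8]
[{"dp":[23.1, 1.2, -11.8],"rotation":[0.0, -7.0, 0.0]},{"dp":[21.5, 1.2, -14.6],"rotation":[0.0, -7.0, 0.0]},{"dp":[19.6, 1.3, -17.1],"rotation":[0.0, -7.0, 0.0]},{"dp":[17.4, 1.2, -19.3],"rotation":[0.0, -7.0, 0.0]},{"dp":[14.9, 1.3, -21.3],"rotation":[0.0, -7.0, 0.0]}]
```

>>> move_arm(deltas=[{"dp": [23,1,-12],"rotation": [0,-7,0]},{"dp": [21.5,1,-14.5],"rotation": [0,-7,0]},{"dp": [19.5,1,-17],"rotation": [0,-7,0]},{"dp": [17.5,1,-19.5],"rotation": [0,-7,0]},{"dp": [15,1,-21.5],"rotation": [0,-7,0]}])

```text
t: 8.67
eef_pos: [0.5585, 0.1821, 0.3578]
ee_rot: [-1.579, -0.013, 1.222]
force: [-0.5, 1.2, 1.0]
width: 0.0635
```

```bash
python3 go.py .646 .1946 .345 96.2 26
```

```text
t 8.67 pos [558.5 182.1 357.8] rot [-90.4  -0.8  70. ] F [-0.5  1.2  1. ] w 63.5 left mm [ 87.5  12.5 -12.8]
[{"dp":[12.1, 4.1, -22.7],"rotation":[0.2, -7.0, 0.2]},{"dp":[9.2, 3.9, -24.0],"rotation":[0.1, -7.0, 0.2]},{"dp":[6.3, 3.9, -24.9],"rotation":[0.2, -7.0, 0.1]},{"dp":[1.4, 1.6, -11.1],"rotation":[0.1, -5.2, 0.1]},{"dp":[-0.0, 0.0, 0.0],"rotation":[0.0, 0.0, 0.0]}]
```

>>> move_arm(deltas=[{"dp": [12,2,-22.5],"rotation": [0.2,-7,0.2]},{"dp": [9,3,-24],"rotation": [0.2,-7,0.2]},{"dp": [6.5,3,-25],"rotation": [0.2,-7,0.2]},{"dp": [1.5,3,-11],"rotation": [0,-5.2,0]},{"dp": [0,0,0],"rotation": [0,0,0]}])

```text
t: 9.08
eef_pos: [0.6532, 0.194, 0.3436]
ee_rot: [-1.566, 0.001, 1.695]
force: [-1.2, -0.4, -0.5]
width: 0.0635
```

```bash
python3 go.py .646 .1946 .273 96.2 20
```

```text
t 9.08 pos [653.2 194.  343.6] rot [-89.7   0.1  97.1] F [-1.2 -0.4 -0.5] w 63.5 left mm [ -7.2   0.6 -70.6]
[{"dp":[0.4, 19.9, 1.9],"rotation":[-0.3, 0.9, -0.1]},{"dp":[0.4, 19.9, 2.0],"rotation":[0.0, -0.0, 0.0]},{"dp":[0.4, 19.9, 2.0],"rotation":[0.0, -0.0, 0.0]},{"dp":[0.2, 10.9, 1.2],"rotation":[0.0, -0.0, 0.0]},{"dp":[-0.0, 0.0, -0.0],"rotation":[0.0, -0.0, 0.0]}]
```

>>> move_arm(deltas=[{"dp": [0.5,10,5],"rotation": [-0.3,0.9,0]},{"dp": [0,15,0],"rotation": [0,0,0]},{"dp": [0,0,0],"rotation": [0,0,0]}])

```text
t: 9.33
eef_pos: [0.648, 0.1931, 0.3162]
ee_rot: [-1.569, 0.002, 1.668]
force: [-0.8, 0.6, -1.0]
width: 0.0635
```

```bash
python3 go.py .648 .1946 .273 96.2 20
python3 - <<'E'
from station import arm
import numpy as np,cv2
f=arm.grab_frame("scene")
cv2.imwrite("pics/sH.png",np.clip(cv2.resize(f["pixels"][90:230,250:390,::-1],None,fx=4.2,fy=4.2,interpolation=cv2.INTER_CUBIC)*1.6,0,255).astype(np.uint8))
E
```

```text
t 9.33 pos [648.  193.1 316.2] rot [-89.9   0.1  95.5] F [-0.8  0.6 -1. ] w 63.5 left mm [ -0.    1.5 -43.2]
[{"dp":[0.7, 20.0, -0.1],"rotation":[-0.1, -0.7, -0.1]},{"dp":[0.7, 20.0, -0.1],"rotation":[-0.0, 0.0, -0.0]},{"dp":[0.1, 3.2, 0.0],"rotation":[-0.0, 0.0, -0.0]},{"dp":[0.0, 0.0, 0.0],"rotation":[-0.0, 0.0, -0.0]},{"dp":[0.0, 0.0, 0.0],"rotation":[-0.0, 0.0, -0.0]}]
```

View pics/sH.png

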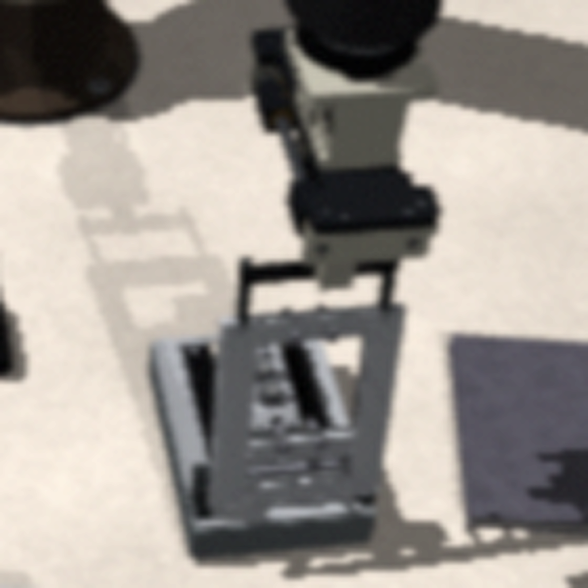

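The far finger is just behind the bar at (340,275), midway between the brackets, so I'll descend over the bar.

>>> move_arm(deltas=[{"dp": [1,12,0],"rotation": [0,-0.7,0]},{"dp": [0,14,0],"rotation": [0,0,0]},{"dp": [0,10,0],"rotation": [0,0,0]},{"dp": [0,5,0],"rotation": [0,0,0]},{"dp": [0,0,0],"rotation": [0,0,0]}])

```text
t: 9.8
eef_pos: [0.6483, 0.1942, 0.2809]
ee_rot: [-1.577, 0.0, 1.677]
force: [1.1, -0.6, -0.6]
width: 0.0637
```

```bash
python3 go.py .647 .1946 .273 96.2 20
```

```text
t 9.8 pos [648.3 194.2 280.9] rot [-90.4   0.   96.1] F [ 1.1 -0.6 -0.6] w 63.7 left mm [-1.3  0.4 -7.9]
[{"dp":[0.6, 7.9, 1.3],"rotation":[0.4, -0.1, -0.0]},{"dp":[-0.0, 0.0, 0.0],"rotation":[-0.0, -0.0, -0.0]},{"dp":[-0.0, 0.0, 0.0],"rotation":[-0.0, -0.0, -0.0]},{"dp":[-0.0, 0.0, 0.0],"rotation":[-0.0, -0.0, -0.0]},{"dp":[-0.0, 0.0, 0.0],"rotation":[-0.0, -0.0, -0.0]}]
```

>>> move_arm(deltas=[{"dp": [0.5,7.5,1],"rotation": [0.4,0,0]},{"dp": [0,0,0],"rotation": [0,0,0]},{"dp": [0,0,0],"rotation": [0,0,0]},{"dp": [0,0,0],"rotation": [0,0,0]},{"dp": [0,0,0],"rotation": [0,0,0]}], jaw=255, squeeze=20)

```text
t: 10.22
eef_pos: [0.6478, 0.1948, 0.2751]
ee_rot: [-1.572, -0.0, 1.676]
force: [0.4, 0.3, 0.7]
width: 0.0359
```

>>> move_arm(deltas=[{"dp": [0,0,0],"rotation": [0,0,0]},{"dp": [0,0,0],"rotation": [0,0,0]},{"dp": [0,0,0],"rotation": [0,0,0]},{"dp": [0,0,0],"rotation": [0,0,0]}])

```text
t: 10.55
eef_pos: [0.6484, 0.195, 0.276]
ee_rot: [-1.574, -0.0, 1.676]
force: [0.8, -0.0, -2.0]
width: 0.0133
```

```bash
cat > arc.py <<'E'
import sys,numpy as np
from station import arm
from scipy.spatial.transform import Rotation as Ro
a=np.radians(6.2); X=np.array([np.cos(a),np.sin(a),0]); Y=np.array([-np.sin(a),np.cos(a),0]);Z=np.array([0,0,1.])
p0=np.array([.648,.195,.2755])
H=p0+X*.0099-Z*.2044
def P(th): return H-X*(.203*np.cos(th)-.025*np.sin(th))+Z*(.203*np.sin(th)+.025*np.cos(th))
s=arm.get_state();p=np.array(s["eef_pos"]);R=Ro.from_euler("xyz",s["ee_rot"]);T=Ro.from_euler("xyz",[-np.pi/2,0,np.radians(96.2)])
d=p-H; u=-d@X; v=d[2]; th=np.arctan2(v,u)-np.arctan2(.025,.203); r=np.hypot(u,v)
print("t",round(s["t"],2),"th",th.round(3),"rad err mm",((r-.20453)*1000).round(1),"y",(d@Y*1000).round(1),"F jig",np.round([s["force"]@X,s["force"]@Y,s["force"][2]],1),"w",round(s["width"]*1000,1),"p",(p*1000).round(1),"rot",np.degrees(s["ee_rot"]).round(1))
print("end",(P(0)*1000).round(1))
st=float(sys.argv[1])
for i in range(5):
    th=max(th-st,0); q=P(th); e=R.inv().apply(q-p)*1000; rr=np.degrees((R.inv()*T).as_rotvec())
    print(round(th,3),e.round(1).tolist(),rr.round(1).tolist()); p=p+R.apply(e)/1000; R=T
E
python3 arc.py .06
```

```text
t 10.55 th 1.402 rad err mm 0.6 y -0.1 F jig [ 0.8 -0.1 -2. ] w 13.3 p [648.4 195.  276. ] rot [-90.2  -0.   96. ]
end [456.  174.1  96.1]
1.342 [0.0, 1.5, 12.2] [0.2, -0.2, 0.0]
1.282 [-0.0, 1.7, 12.2] [0.0, 0.0, 0.0]
1.222 [-0.0, 2.4, 12.0] [0.0, 0.0, 0.0]
1.162 [0.0, 3.1, 11.9] [0.0, 0.0, 0.0]
1.102 [0.0, 3.8, 11.7] [0.0, 0.0, 0.0]
```

>>> move_arm(deltas=[{"dp": [0,1,10],"rotation": [0,0,0]},{"dp": [0,1.5,12],"rotation": [0,0,0]},{"dp": [0,2.5,12],"rotation": [0,0,0]}])

```text
t: 10.8
eef_pos: [0.6194, 0.1919, 0.2731]
ee_rot: [-1.583, -0.001, 1.676]
force: [3.0, -0.7, 3.4]
width: 0.0132
```

```bash
python3 arc.py .06
```

```text
t 10.8 th 1.259 rad err mm 1.1 y 0.0 F jig [ 2.9 -1.   3.4] w 13.2 p [619.4 191.9 273.1] rot [-90.7  -0.   96. ]
end [456.  174.1  96.1]
1.199 [-0.1, 3.6, 11.8] [0.7, -0.2, 0.0]
1.139 [0.0, 3.4, 11.8] [0.0, 0.0, 0.0]
1.079 [0.0, 4.1, 11.6] [0.0, 0.0, 0.0]
1.019 [0.0, 4.8, 11.3] [0.0, 0.0, 0.0]
0.959 [-0.0, 5.4, 11.0] [0.0, 0.0, 0.0]
```

Tracking is good and the forces are low.

>>> move_arm(deltas=[{"dp": [0,3.5,12],"rotation": [0.7,-0.2,0]},{"dp": [0,3.5,12],"rotation": [0,0,0]},{"dp": [0,4,11.5],"rotation": [0,0,0]},{"dp": [0,5,11.5],"rotation": [0,0,0]}])

```text
t: 11.13
eef_pos: [0.5751, 0.1873, 0.2599]
ee_rot: [-1.581, -0.003, 1.68]
force: [3.1, 0.4, 2.3]
width: 0.0134
```

```bash
python3 arc.py .06
```

```text
t 11.13 th 1.033 rad err mm 1.8 y 0.2 F jig [3.1 0.  2.3] w 13.4 p [575.1 187.3 259.9] rot [-90.6  -0.1  96.3]
end [456.  174.1  96.1]
0.973 [-0.2, 6.8, 10.4] [0.6, 0.1, 0.1]
0.913 [-0.0, 5.9, 10.7] [0.0, 0.0, 0.0]
0.853 [0.0, 6.6, 10.4] [0.0, 0.0, 0.0]
0.793 [0.0, 7.2, 10.0] [0.0, 0.0, 0.0]
0.733 [-0.0, 7.8, 9.5] [0.0, 0.0, 0.0]
```

>>> move_arm(deltas=[{"dp": [0,6.5,10.5],"rotation": [0.6,0,0]},{"dp": [0,6,10.5],"rotation": [0,0,0]},{"dp": [0,6.5,10.5],"rotation": [0,0,0]},{"dp": [0,7,10],"rotation": [0,0,0]}])

```text
t: 11.47
eef_pos: [0.5357, 0.1832, 0.2371]
ee_rot: [-1.581, -0.005, 1.682]
force: [5.3, -1.0, 1.6]
width: 0.013
```

```bash
python3 arc.py .06
```

```text
t 11.47 th 0.812 rad err mm 2.0 y 0.4 F jig [ 5.2 -1.5  1.6] w 13.0 p [535.7 183.2 237.1] rot [-90.6  -0.3  96.4]
end [456.  174.1  96.1]
0.752 [-0.4, 9.1, 8.6] [0.6, 0.2, 0.3]
0.692 [-0.0, 8.2, 9.2] [0.0, 0.0, 0.0]
0.632 [0.0, 8.7, 8.7] [0.0, 0.0, 0.0]
0.572 [-0.0, 9.2, 8.1] [0.0, 0.0, 0.0]
0.512 [0.0, 9.7, 7.6] [0.0, 0.0, 0.0]
```

>>> move_arm(deltas=[{"dp": [0,9,8.5],"rotation": [0.6,0,0]},{"dp": [0,8,9],"rotation": [0,0,0]},{"dp": [0,8.5,8.5],"rotation": [0,0,0]},{"dp": [0,9,8],"rotation": [0,0,0]}])

```text
t: 11.8
eef_pos: [0.5033, 0.18, 0.206]
ee_rot: [-1.578, -0.007, 1.684]
force: [4.6, -0.8, 3.3]
width: 0.0132
```

```bash
python3 arc.py .05
```

```text
t 11.8 th 0.592 rad err mm 1.3 y 0.7 F jig [ 4.5 -1.3  3.3] w 13.2 p [503.3 180.  206. ] rot [-90.4  -0.4  96.5]
end [456.  174.1  96.1]
0.542 [-0.7, 8.7, 5.6] [0.4, 0.3, 0.4]
0.492 [-0.0, 8.2, 6.1] [0.0, 0.0, 0.0]
0.442 [-0.0, 8.5, 5.7] [0.0, 0.0, 0.0]
0.392 [0.0, 8.8, 5.3] [0.0, 0.0, 0.0]
0.342 [-0.0, 9.0, 4.8] [0.0, 0.0, 0.0]
```

>>> move_arm(deltas=[{"dp": [-0.5,8.5,5.5],"rotation": [0.4,0.3,0.4]},{"dp": [0,8,6],"rotation": [0,0,0]},{"dp": [0,8.5,5.5],"rotation": [0,0,0]},{"dp": [0,9,5],"rotation": [0,0,0]}])

```text
t: 12.13
eef_pos: [0.4815, 0.1776, 0.174]
ee_rot: [-1.575, -0.001, 1.68]
force: [0.8, -1.1, 6.2]
width: 0.0132
```

```bash
python3 arc.py .05
```

```text
t 12.13 th 0.403 rad err mm 0.5 y 0.7 F jig [ 0.6 -1.1  6.2] w 13.2 p [481.5 177.6 174. ] rot [-90.2  -0.   96.3]
end [456.  174.1  96.1]
0.353 [-0.7, 9.2, 4.6] [0.2, 0.1, 0.0]
0.303 [0.0, 9.2, 4.5] [0.0, 0.0, 0.0]
0.253 [-0.0, 9.4, 4.0] [0.0, 0.0, 0.0]
0.203 [0.0, 9.6, 3.5] [0.0, 0.0, 0.0]
0.153 [-0.0, 9.8, 3.0] [0.0, 0.0, 0.0]
```

>>> move_arm(deltas=[{"dp": [-0.5,9,4.5],"rotation": [0,0,0]},{"dp": [0,9,4.5],"rotation": [0,0,0]},{"dp": [0,9.5,4],"rotation": [0,0,0]},{"dp": [0,9.5,3.5],"rotation": [0,0,0]}], squeeze=40)

```text
t: 12.47
eef_pos: [0.4661, 0.176, 0.1388]
ee_rot: [-1.579, -0.002, 1.683]
force: [1.6, -1.1, 8.1]
width: 0.0128
```

```bash
python3 arc.py .03
```

```text
t 12.47 th 0.215 rad err mm -0.2 y 0.8 F jig [ 1.5 -1.3  8.1] w 12.8 p [466.1 176.  138.8] rot [-90.5  -0.1  96.4]
end [456.  174.1  96.1]
0.185 [-0.8, 5.7, 2.2] [0.5, 0.2, 0.1]
0.155 [-0.0, 5.9, 1.8] [0.0, 0.0, 0.0]
0.125 [0.0, 5.9, 1.6] [0.0, 0.0, 0.0]
0.095 [-0.0, 6.0, 1.4] [0.0, 0.0, 0.0]
0.065 [-0.0, 6.0, 1.2] [0.0, 0.0, 0.0]
```

>>> move_arm(deltas=[{"dp": [0,6,2],"rotation": [0.5,0,0]},{"dp": [0,6,2],"rotation": [0,0,0]},{"dp": [0,6,1.5],"rotation": [0,0,0]},{"dp": [0,6,1.5],"rotation": [0,0,0]}], squeeze=60)

```text
t: 12.8
eef_pos: [0.4598, 0.1754, 0.1163]
ee_rot: [-1.572, -0.001, 1.685]
force: [0.3, -0.6, 9.8]
width: 0.0125
```

```bash
python3 arc.py .03
```

```text
t 12.8 th 0.1 rad err mm -0.3 y 0.8 F jig [ 0.2 -0.6  9.8] w 12.5 p [459.8 175.4 116.3] rot [-90.1  -0.1  96.5]
end [456.  174.1  96.1]
0.07 [-0.8, 5.9, 1.6] [0.1, 0.3, 0.1]
0.04 [0.0, 6.0, 1.1] [0.0, 0.0, 0.0]
0.01 [-0.0, 6.1, 0.9] [0.0, 0.0, 0.0]
0 [-0.0, 2.1, 0.3] [0.0, 0.0, 0.0]
0 [0.0, 0.0, 0.0] [0.0, 0.0, 0.0]
```

>>> move_arm(deltas=[{"dp": [0,6,1.5],"rotation": [0,0,0]},{"dp": [0,6,1],"rotation": [0,0,0]}])

```text
t: 12.97
eef_pos: [0.4577, 0.1751, 0.1053]
ee_rot: [-1.573, -0.001, 1.686]
force: [-2.1, -1.0, 10.9]
width: 0.0122
```

```bash
python3 arc.py .02
```

```text
t 12.97 th 0.046 rad err mm -0.4 y 0.8 F jig [-2.2 -0.8 10.9] w 12.2 p [457.7 175.1 105.3] rot [-90.1  -0.1  96.6]
end [456.  174.1  96.1]
0.026 [-0.8, 4.0, 1.0] [0.1, 0.4, 0.1]
0.006 [0.0, 4.1, 0.6] [0.0, 0.0, 0.0]
0 [-0.0, 1.2, 0.2] [0.0, 0.0, 0.0]
0 [0.0, 0.0, 0.0] [0.0, 0.0, 0.0]
0 [0.0, 0.0, 0.0] [0.0, 0.0, 0.0]
```

>>> move_arm(deltas=[{"dp": [0,4,0.8],"rotation": [0,0,0]},{"dp": [0,4,0.5],"rotation": [0,0,0]}])

```text
t: 13.13
eef_pos: [0.4566, 0.175, 0.0982]
ee_rot: [-1.574, -0.001, 1.687]
force: [-1.1, -1.4, 11.3]
width: 0.0124
```

```bash
python3 arc.py .02
```

```text
t 13.13 th 0.011 rad err mm -0.4 y 0.8 F jig [-1.2 -1.2 11.3] w 12.4 p [456.6 175.   98.2] rot [-90.2  -0.   96.6]
end [456.  174.1  96.1]
0 [-0.8, 2.1, 0.7] [0.2, 0.4, 0.0]
0 [0.0, 0.0, 0.0] [0.0, 0.0, 0.0]
0 [0.0, 0.0, 0.0] [0.0, 0.0, 0.0]
0 [0.0, 0.0, 0.0] [0.0, 0.0, 0.0]
0 [0.0, 0.0, 0.0] [0.0, 0.0, 0.0]
```

>>> move_arm(deltas=[{"dp": [0,3,0.3],"rotation": [0,0,0]},{"dp": [0,3,0],"rotation": [0,0,0]}])

```text
t: 13.3
eef_pos: [0.4561, 0.175, 0.0936]
ee_rot: [-1.574, -0.0, 1.687]
force: [-9.4, -1.6, 28.8]
width: 0.0125
```

```bash
python3 arc.py .02|head -1
```

```text
t 13.3 th -0.012 rad err mm -0.5 y 0.8 F jig [-9.5 -0.6 28.8] w 12.5 p [456.1 175.   93.6] rot [-90.2  -0.   96.7]
```

```bash
python3 - <<'E'
from station import arm
import numpy as np,cv2
from h import *
a=np.radians(6.2);R=np.array([[np.cos(a),-np.sin(a)],[np.sin(a),np.cos(a)]]);c0=np.array([.5575,.1850])
for n in("top","scene"):
    f=arm.grab_frame(n);w=cloud(f).reshape(-1,3)
    v=(140,150) if n=="top" else (110,250)
    cv2.imwrite(f"pics/E_{n}.png",np.clip(cv2.resize(f["pixels"][v[0]:v[0]+120,v[1]:v[1]+120,::-1],None,fx=5,fy=5,interpolation=cv2.INTER_CUBIC)*1.6,0,255).astype(np.uint8))
    J=np.c_[(w[:,:2]-c0)@R,w[:,2]]*1000
    p=J[(abs(J[:,0])<64)&(abs(J[:,1])<19)&(J[:,2]>80)&(J[:,2]<97)]
    if len(p): print(n,len(p),"panel z",np.percentile(p[:,2],[5,50,95]),np.percentile(p[:,0],[1,99]),np.percentile(p[:,1],[1,99]))
for _ in range(6): arm.grab_frame("top")
s=arm.get_state();print(s["t"],s["eef_pos"],s["force"])
E
python3 arc.py .02|head -1
```

```text
top 126 panel z [85.1053061  88.48735708 94.46844197] [16.98248571 49.85300741] [-18.09357801  18.93299138]
scene 192 panel z [85.93295594 89.30074325 93.63615666] [-61.64302065  62.44256849] [-18.78154636  18.44207608]
13.7 [0.45614263 0.17495567 0.09417636] [-6.2514776  -2.26931642 21.06064757]
t 13.7 th -0.009 rad err mm -0.4 y 0.8 F jig [-6.5 -1.6 21.1] w 12.3 p [456.1 175.   94.2] rot [-90.2  -0.   96.7]
```

View pics/E_scene.png

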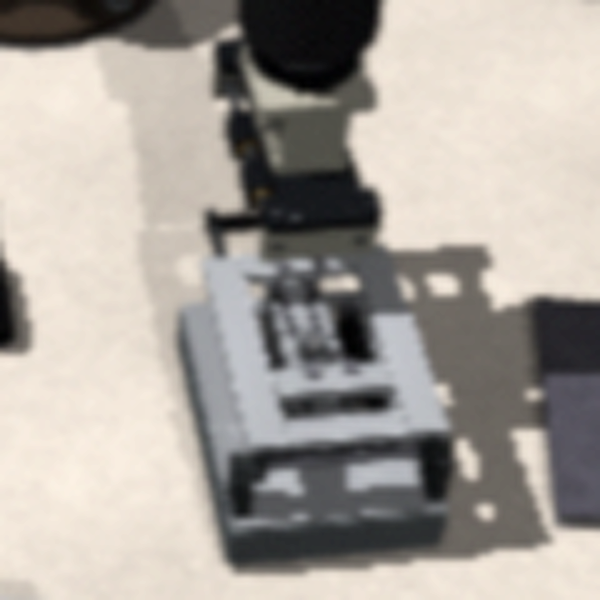

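View pics/E_top.png

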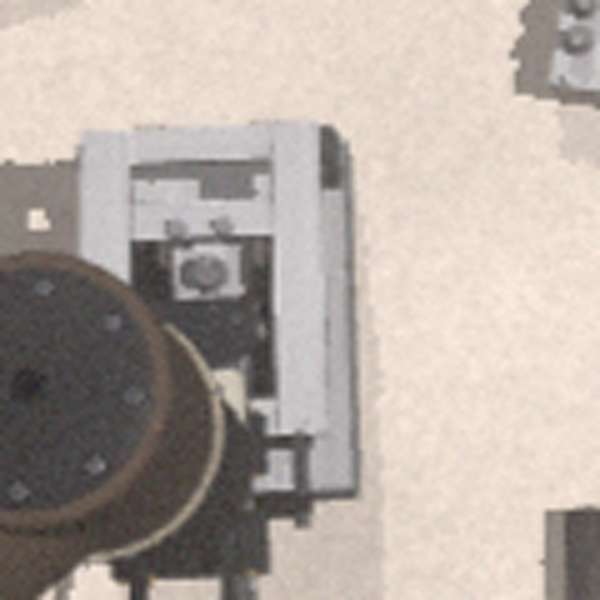

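Run:
```python
from station import arm
for _ in range(5):
    arm.grab_frame("top");arm.grab_frame("top")
    s=arm.get_state();print(round(s["t"],2),s["eef_pos"].round(4),s["force"].round(1))
```

```text
13.8 [0.4562 0.175  0.0942] [-5.9 -1.6 20.4]
13.9 [0.4561 0.175  0.0942] [-6.  -1.6 21.4]
14.0 [0.4561 0.175  0.0942] [-5.1 -2.3 19.7]
14.1 [0.4562 0.175  0.0942] [-5.1 -2.3 20.9]
14.2 [0.4562 0.175  0.0942] [-6.1 -2.1 21. ]
```

The push is steady at about 21 N against the stop and the panel is about 5 mm down, so I'll hand in.

```bash
python3 -c "
from station import arm
print(arm.job_done()); s=arm.get_state(); print(s['t'],s['eef_pos'],s['force'])"
```

```text
the job is handed in; nothing more can be done
None
the job is handed in; nothing more can be done
```

I handed the job in with the arm still holding the lid down by its handle. The narrow module is in the nest, with its sockets towards the handle and its knobs towards the hinge. I lowered it until it touched and let go while the lid was still open. Then I gripped the handle, swung the lid shut and pressed it against its stop.

- **Module after release:** the cameras put its panel at 94–96 mm, where 94 mm is fully seated. It looked flat and centred to within about 2 mm.
- **Lid held down:** the push stayed at about 21 N for the last half second I checked, against the 11 N needed. The lid angle worked out from the arm's position was about zero (-0.009 rad).
- **Nest plate:** the panel read about 89 mm, so the module and plate are down by about 5 mm. Those readings are spread out (85–94 mm) because the lid frame and knobs partly block the view.
- **Other things on the bench:** the arm's path stayed clear of them and I saw no unexpected contact forces. I did not re-measure their positions at the end.

No check failed. The two cameras disagreed by up to about 4 mm (7 mm on the handle) along the jig's length. I placed the module mainly by the top camera, and it went in with little sideways force (2.5 N at most).

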